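# Set out the soldering supplies around the board holder

### The arm

A 6-joint arm with a two-finger parallel gripper is mounted at the origin on the work surface. World frame = base frame: x ahead of the robot, y to its left, z up, the work surface at z = 0. Lengths are in m, angles in rad, forces in N, time in s.
With the tool pointing down it reaches from about 0.2 to 0.875 m from the base axis. Payload 3.4 kg.
Tool frame: the origin (TCP) lies between the finger pads; the fingertips stand 25 mm ahead of it and the grasp point (between the pads) lies 6 mm ahead of it (r.nose_length is the z of the fingertips in the tool frame, in m); z points along the fingers, y is the line along which they close (so a half turn about z gives the same grasp; the last joint's range is limited). The gripper opens to 94 mm and grips with 3 to 60 N. Pads are 16 mm wide; open, the fingers measure 119 mm over their backs; the gripper's body (75 mm by 177 mm) begins 78 mm behind the grasp point.
Start: joints at [-1.411, 0.276, 1.505, -0, 1.361, -0.121], TCP at [0.159, -0.553, 0.23] pointing down, gripper open.
Joint ranges: [-2.89, 2.89], [-0.75, 2.08], [0.22, 2.7], [-1.18, 4.32], [0.11, 2.71], [-2.7, 2.7]. Speed limits (rad/s): [2.57, 2.57, 3.14, 3.14, 3.14, 3.14].

### API

Orientations are given as a unit quaternion [w, x, y, z].
In Python, from plant import r, gripper_to, inverse_kinematics, vision, models, telemetry gives the robot as it stands. Calls block until the motion is done:
- r.move_to(position, orientation): joint-space move of the TCP to a pose.
- r.move_l(position, rot=None, vel=0.15, guard=None): straight line of the TCP; rot=None keeps the orientation; vel is the mean speed in m/s. With guard (N) it stops when the force on the tool has changed by that much, and returns True; else False.
- r.movej(angles): joint-space move.
- gripper_to(opening, f_grip=None): finger opening in m; f_grip is the grip in N (None keeps the last); returns when the fingers have stopped.
- r.hold(seconds).
- inverse_kinematics(position, orientation): joint angles nearest the present ones, or None.
- vision.snapshot(name): name is "scene" or "top" or "wrist"; returns the picture (384x512x3 uint8, red, green, blue); there is no depth.
- vision.get_calibration(name): a dict with "fx", "fy", "cx", "cy" (pixels), "position" and "orientation" of the camera in the world. Camera axes: x right, y down, z forward; pixel columns grow to the right and rows downward; lengths in m; the calibration is good to about 2 mm. A picture is of the moment at which its call begins: read the wrist's pose just before it. get_calibration takes no time and is no camera call; for the wrist camera it gives the pose at the moment of the call.
A pose or a line that the arm cannot do raises r.PlanningError and nothing moves.
- r.sign_off(): hands the job in; it is judged then, once.
Trained networks look in the newest picture that a camera, given by its name, has taken for a name from the list of things; names that differ only in an ending like _2 or _b are one class to them, and where a whole thing is asked for, a point or a joint stands for the part that bears it (a point fixed in the world has none). Each returns a list of dicts, best first, with "score" (0 to 1); they miss things now and then, are a little off and sometimes report something else, mostly with a low value. They report only what shows in the picture. A call takes as long as a camera call. They do not tell look-alikes from the thing itself.
- models.boxes_of(thing, camera): "at" ([x, y, z] in m, in world coordinates, good to about 4 mm: the middle of the surface that is visible of it).
- models.regions_of(thing, camera): "pixels" (384x512 bool, what is visible of it).
- models.mark_of(thing, camera): "at" ([x, y, z] in m, in world coordinates, good to about 4 mm: a listed point, or the origin of a listed thing).
Readings, each from a call of its own:
- telemetry.current_t(): time.
- telemetry.current_joints(): joint angles.
- telemetry.current_dq(): joint speeds.
- telemetry.current_joint_efforts(): joint torques, N m.
- telemetry.current_ee_pos(): TCP position.
- telemetry.current_tool_rot(): TCP orientation.
- telemetry.current_wrist_force(): force on the tool from outside, world axes, zero at the start.
- telemetry.current_torque(): the same for the moment, N m.
- telemetry.current_opening(): finger opening in m.
- telemetry.current_finger_force(): force on a finger pad.
Only numpy, scipy, OpenCV 4.12 (cv2) and the standard library are available. Lean on these libraries where they do the work, as an engineer would, in place of code of your own. Each camera call takes 0.05 s, during which the arm holds its last target. There are 200 camera calls.

### The job

Set out the bench for a soldering job: put the reel of solder on the rubber pad in front of the soldering-iron stand, the flux jar on the pad in front of the board holder, and the slender dropper bottle on the pad between those two, each upright in the middle of its pad; put the small flat tin on top of the jar, centred on its lid. Leave the spray can standing where it is.

Things in the scene. Friction and masses are not known exactly. Their poses are not given: they have to be found in the camera images.
- stand: soldering-iron stand, fixed: black base 70 (its x) by 130 (its y) by 16 mm high, a round cleaning cup on its -y half, and a sloping steel sleeve with an iron that rises towards +y, reaching 125 mm from the origin, top at 115 mm. Origin: centre of its underside. Front, -x, faces the robot, give or take 15 degrees. It may be left or right, the board holder on the other side.
- holder: board holder, fixed: aluminium base 70 mm deep (its x) by 150 mm wide (its y), with two dark jaws clamping a green circuit board, all under 50 mm high. Clamp knobs stick out to 79 mm on both y sides. Origin: centre of the base's underside. Its front, -x, faces the robot, give or take 15 degrees.
- pad_stand: black rubber rest pad fixed on the bench, a round disc 84 mm across and 3 mm thick, in front of (on the robot's side of) the iron stand, its centre about 120 mm from the stand's origin. The three pads look alike and are told apart by where they lie. Origin: centre of its underside, on the bench; z up.
- pad_holder: black rubber rest pad fixed on the bench, a round disc 84 mm across and 3 mm thick, in front of (on the robot's side of) the board holder, its centre about 120 mm from the holder's origin. The three pads look alike and are told apart by where they lie. Origin: centre of its underside, on the bench; z up.
- pad_mid: black rubber rest pad fixed on the bench, a round disc 84 mm across and 3 mm thick, the middle one, lying between the other two pads. The three pads look alike and are told apart by where they lie. Origin: centre of its underside, on the bench; z up.
- reel: reel of solder standing on its flange, loose, 0.15 to 0.3 kg: black flanges 56 mm across and 6 mm thick at bottom and top, silvery wound solder 45 to 46 mm across between them, 46 mm high in all. Origin: centre of its underside; z up along its axis. Grip it across the flanges.
- jar: flux jar, loose, about 0.1 kg: amber body 50 mm across, flat white screw lid 54 mm across and 14 mm thick on top (lid from 24 to 38 mm height), 38 mm high in all. Origin: centre of its underside; z up.
- tin: small flat aluminium tin of tip tinner, loose, about 0.05 kg: plain disc 42 mm across, 20 mm high. Origin: centre of its underside; z up.
- dropper: slender white dropper bottle, loose, about 0.06 kg: straight round body 36 mm across up to 50 mm height, then a shoulder and a narrow grey nozzle, 85 mm high in all. Origin: centre of its underside; z up.
- can: bystander: white spray can with a grey band and black cap, loose, standing beyond the middle pad, 56 mm across and 138 mm high. Origin: centre of its underside; z up. It is to be left alone.
There are look-alikes about, which are no part of the job. Of the things that look like the jar, take the one that is farthest to the robot's right at the start. Several things look just like the tin: the one meant starts nearest to the robot's base.

How it is judged:
At the end, for the whole second after the job is handed in: Reel, jar and dropper stand on their pads (iron stand's, board holder's, middle), centres within 15 mm of the pads'; the tin lies on the jar's lid, centre within 12 mm of the jar's; all four upright within 7 degrees and at rest (horizontal distance between reel and pad_stand below 0.015 m and z of reel in the frame of pad_stand between -0.002 and 0.008 m and horizontal distance between jar and pad_holder below 0.015 m and z of jar in the frame of pad_holder between -0.002 and 0.008 m and horizontal distance between dropper and pad_mid below 0.015 m and z of dropper in the frame of pad_mid between -0.002 and 0.008 m and horizontal distance between tin and jar below 0.012 m and z of tin in the frame of jar between 0.034 and 0.043 m and angle between each of reel, jar, tin, dropper's own z axis and vertical below 0.12 rad and linear speed of each of reel, jar, tin, dropper below 0.02 m/s and angular speed of each of reel, jar, tin, dropper below 0.2 rad/s); the robot touches nothing.
It fails at once if the spray can is knocked over or pushed more than 30 mm from its place (angle between can's own z axis and vertical above 0.5 rad or distance of can from where it was at the start of the episode above 0.03 m).
It also fails if it takes over 102 s, if anything falls off the work surface, if the arm or the gripper's body presses on something with over 40 N, if the wrist force passes 120 N, or if a joint passes its speed limit or range.

## Working session

There is one attempt and no reset: what is moved stays moved. The work goes in short steps, each a Python script; the robot and the scene stay as the last script left them, time stands still between calls to the robot, and variables do not carry over. Pictures are saved under pics/ and viewed, at most 14 in all, crops included, and the job is handed in when it is done.

```bash
ls; mkdir -p pics
python3 - <<'E'
from plant import r, vision, models, telemetry
import cv2
for c in ["top","scene"]:
    im=vision.snapshot(c); cv2.imwrite(f"pics/{c}0.png",im[:,:,::-1])
    k=vision.get_calibration(c); print(c,{a:(b if not hasattr(b,'tolist') else b.tolist()) for a,b in k.items()})
    for t in ["stand","holder","pad_mid","reel","jar","tin","dropper","can"]:
        print(t,[(round(d["score"],2),[round(float(v),3) for v in d["at"]]) for d in models.mark_of(t,c)])
print(telemetry.current_t())
E
```

```text
pics
top {'fx': 349.7547159214252, 'fy': 349.7547159214252, 'cx': 250.26518923838017, 'cy': 182.94383118285842, 'position': [0.44874481028315644, 0.006220494820825631, 0.7809592902536171], 'orientation': [0.03712782838074829, -0.7029304243786286, 0.7101119969556117, -0.015852274988921767]}
stand [(0.92, [0.745, -0.236, -0.001])]
holder [(0.83, [0.739, 0.248, -0.001])]
pad_mid [(0.81, [0.596, 0.028, 0.004])]
reel [(0.81, [0.454, -0.261, 0.004])]
jar [(0.78, [0.268, 0.213, -0.002]), (0.68, [0.515, 0.17, -0.0]), (0.66, [0.445, 0.072, 0.001]), (0.49, [0.454, -0.261, 0.002])]
tin [(0.77, [0.533, 0.328, -0.002]), (0.58, [0.44, 0.281, 0.001])]
dropper [(0.7, [0.445, -0.1, 0.0])]
can [(0.64, [0.789, -0.021, 0.001])]
scene {'fx': 412.93213102507355, 'fy': 412.93213102507355, 'cx': 257.29981574882686, 'cy': 186.42932446689878, 'position': [0.9823167808653814, 0.4157243493881095, 0.6941119646483911], 'orientation': [-0.16076418346772606, 0.392146393888078, 0.8406335574275884, -0.3372110692150677]}
stand [(0.57, [0.743, -0.24, -0.004])]
holder [(0.72, [0.744, 0.248, 0.001])]
pad_mid [(0.67, [0.6, 0.027, 0.002])]
reel [(0.68, [0.454, -0.27, -0.001])]
jar [(0.83, [0.266, 0.209, -0.002]), (0.61, [0.444, 0.078, -0.001]), (0.58, [0.515, 0.164, 0.0]), (0.37, [0.79, -0.024, 0.004])]
tin [(0.91, [0.534, 0.33, -0.005]), (0.78, [0.442, 0.274, 0.003])]
dropper [(0.69, [0.444, -0.097, 0.0]), (0.25, [0.744, 0.25, -0.002])]
can [(0.86, [0.788, -0.02, 0.004])]
0.9
```

View pics/top0.png

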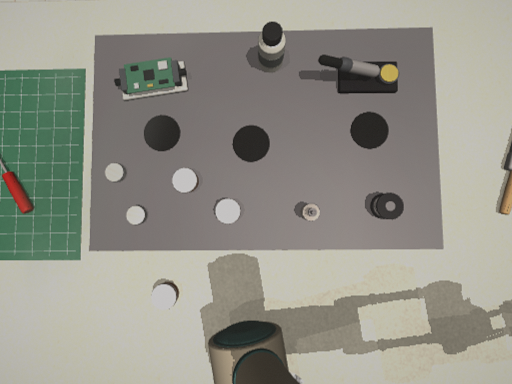

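View pics/scene0.png

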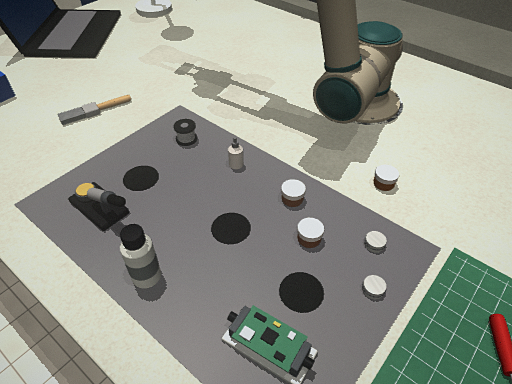

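The top view shows the jars at (228,211), (185,180) and (164,296). The rightmost is at (228,211), about (0.445, 0.075). The tins are at (136,215) and (115,172), and the nearer one is about (0.441, 0.278). The reel is at (388,206), the dropper at (311,212), and the pads at (369,130), (251,143) and (162,133). The scene view agrees. Next I'll locate the pads and use the wrist camera to check for anything hidden under the gripper.

```bash
cat > h.py <<'E'
from plant import r, gripper_to, inverse_kinematics, vision, models, telemetry
import numpy as np, cv2
from scipy.spatial.transform import Rotation as R
def ray(cam,uv,z,k=None):
    k=k or vision.get_calibration(cam); q=k["orientation"]
    d=R.from_quat([q[1],q[2],q[3],q[0]]).apply([(uv[0]-k["cx"])/k["fx"],(uv[1]-k["cy"])/k["fy"],1])
    p=np.array(k["position"]); return p+d*(z-p[2])/d[2]
def marks(t,c): return [(round(d["score"],2),np.round(d["at"],3).tolist()) for d in models.mark_of(t,c)]
def down(a):  # tool z down, closing line (tool y) at angle a from world y
    q=(R.from_euler("z",a)*R.from_matrix(np.diag([-1,1,-1.]))).as_quat(); return [q[3],q[0],q[1],q[2]]
E
python3 - <<'E'
from h import *
for c in ["top","scene"]:
    im=vision.snapshot(c)
    for t in ["pad_stand","pad_mid","pad_holder"]:
        print(c,t,marks(t,c))
        if c=="top":
            for d in models.regions_of(t,c)[:3]:
                v,u=np.nonzero(d["pixels"]); print("  reg",round(d["score"],2),len(u),ray(c,(u.mean(),v.mean()),.003).round(3))
im=vision.snapshot("wrist"); cv2.imwrite("pics/w0.png",im[:,:,::-1])
for t in ["jar","tin"]: print("wrist",marks(t,"wrist"))
print(telemetry.current_tool_rot(),telemetry.current_ee_pos(),vision.get_calibration("wrist")["position"],down(0))
for p in [(.445,.075),(.441,.278),(.454,-.265),(.445,-.098),(.62,-.24),(.598,.028),(.62,.25)]:
    for a in (0,np.pi): 
        q=inverse_kinematics([*p,.03],down(a)); print(p,a,None if q is None else np.round(q,2))
E
```

```text
top pad_stand []
  reg 0.88 1078 [ 0.624 -0.238  0.003]
top pad_mid [(0.59, [0.598, 0.027, 0.001])]
  reg 0.95 1098 [0.598 0.027 0.003]
top pad_holder [(0.94, [0.629, 0.23, 0.002])]
  reg 0.8 1035 [0.625 0.23  0.003]
  reg 0.52 227 [ 0.443 -0.102  0.003]
scene pad_stand [(0.65, [0.628, -0.242, 0.001]), (0.3, [0.744, 0.25, 0.0])]
scene pad_mid [(0.95, [0.6, 0.027, 0.004]), (0.22, [0.44, 0.273, 0.004])]
scene pad_holder [(0.74, [0.624, 0.225, 0.001])]
wrist []
wrist []
[5.93051455e-05 9.90160414e-01 1.39936952e-01 6.64123747e-06] [ 0.15935461 -0.55251794  0.23049241] [ 0.2312192  -0.53266556  0.38476575] [np.float64(0.0), np.float64(0.0), np.float64(1.0), np.float64(0.0)]
(0.445, 0.075) 0 [ 0.01  0.31  2.05 -0.    0.78 -1.56]
(0.445, 0.075) 3.141592653589793 [ 0.01  0.31  2.05 -0.    0.78  1.58]
(0.441, 0.278) 0 [ 0.43  0.39  1.9  -0.    0.85 -1.14]
(0.441, 0.278) 3.141592653589793 [ 0.43  0.39  1.9  -0.    0.85  2.  ]
(0.454, -0.265) 0 [-0.66  0.4   1.89 -0.    0.85 -2.23]
(0.454, -0.265) 3.141592653589793 [-0.66  0.4   1.89 -0.    0.85  0.91]
(0.445, -0.098) 0 [-0.37  0.31  2.04 -0.    0.79 -1.94]
(0.445, -0.098) 3.141592653589793 [-0.37  0.31  2.04 -0.    0.79  1.2 ]
(0.62, -0.24) 0 [-0.47  0.56  1.57 -0.    1.01 -2.04]
(0.62, -0.24) 3.141592653589793 [-0.47  0.56  1.57 -0.    1.01  1.1 ]
(0.598, 0.028) 0 [-0.07  0.48  1.73 -0.    0.93 -1.64]
(0.598, 0.028) 3.141592653589793 [-0.07  0.48  1.73 -0.    0.93  1.5 ]
(0.62, 0.25) 0 [ 0.28  0.57  1.56 -0.    1.02 -1.29]
(0.62, 0.25) 3.141592653589793 [ 0.28  0.57  1.56 -0.    1.02  1.85]
```

View pics/w0.png

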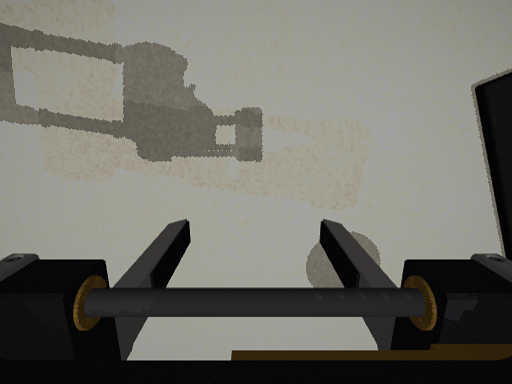

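The wrist view shows only the robot's shadow and the mat edge on the right, so no look-alikes are hidden there. I'll start with the reel, taking one close look before the grasp.

```bash
cat >> h.py <<'E'
D=down(np.pi)
PAD=dict(pad_stand=(.625,-.239),pad_mid=(.598,.027),pad_holder=(.626,.229))
def pick(thing,xy,zt,f,pic=None):
    xy=np.array(xy); gripper_to(.094,f); r.move_to([*xy,.22],D)
    im=vision.snapshot("wrist")
    if pic: cv2.imwrite(pic,im[:,:,::-1])
    m=[np.array(d["at"])[:2] for d in models.mark_of(thing,"wrist") if d["score"]>.3]
    m=[p for p in m if np.linalg.norm(p-xy)<.025]
    print(thing,"est",xy,"wrist",m)
    if m: xy=(xy+m[0])/2
    r.move_l([*xy,zt+.06],vel=.3)
    if r.move_l([*xy,zt],vel=.12,guard=15): print("guard hit",telemetry.current_ee_pos()); return False
    gripper_to(.01,f); r.hold(.2)
    print("opening",telemetry.current_opening(),"force",telemetry.current_finger_force())
    r.move_l([*xy,.2],vel=.25); print("lifted",telemetry.current_opening()); return xy
def place(xy,z,op=.094,zup=.2):
    r.move_to([*xy,zup],D); r.move_l([*xy,z+.03],vel=.25)
    print("touch",r.move_l([*xy,z],vel=.05,guard=6),telemetry.current_ee_pos())
    gripper_to(op); r.hold(.2); r.move_l([*xy,zup],vel=.25)
E
python3 - <<'E'
from h import *
print(pick("reel",(.454,-.266),.028,35,"pics/w1.png"))
print(telemetry.current_t())
E
```

```text
reel est [ 0.454 -0.266] wrist [array([ 0.457 , -0.2637])]
opening 0.054942737985804284 force 35.000682324171066
lifted 0.055236009104250965
[ 0.4555  -0.26485]
6.4083
```

View pics/w1.png

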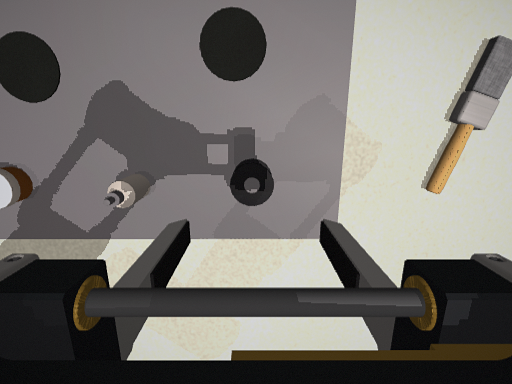

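The wrist view shows the reel at (252,183), centred between the fingers. It's gripped at 55 mm and lifted. Next I'll place it and then do the dropper.

Run:
```python
from h import *
place(PAD["pad_stand"],.0315)
if pick("dropper",(.4445,-.099),.034,15) is not False:
    place(PAD["pad_mid"],.0375)
vision.snapshot("scene"); 
for t in ["reel","dropper","can"]: print(t,marks(t,"scene"))
im=vision.snapshot("top"); cv2.imwrite("pics/t1.png",im[:,:,::-1])
for t in ["reel","dropper","can"]: print(t,marks(t,"top"))
print(telemetry.current_t())
```

```text
touch True [ 0.62392353 -0.23858259  0.03114659]
dropper est [ 0.4445 -0.099 ] wrist [array([ 0.4477, -0.0995])]
opening 0.036290354860914704 force 14.99999788007699
lifted 0.035556550885884226
touch True [0.59713948 0.02716202 0.03685667]
reel [(0.76, [0.621, -0.245, 0.001]), (0.53, [0.744, -0.24, -0.001])]
dropper [(0.82, [0.593, 0.03, 0.001])]
can [(0.56, [0.79, -0.022, 0.002])]
reel [(0.57, [0.622, -0.24, 0.002])]
dropper [(0.71, [0.594, 0.026, 0.003])]
can [(0.66, [0.791, -0.022, 0.004]), (0.62, [0.597, 0.026, 0.0])]
19.15
```

View pics/t1.png

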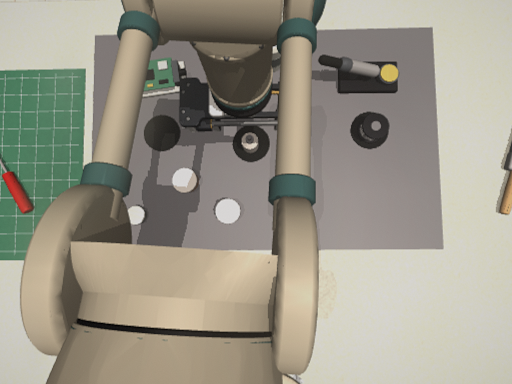

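The top view shows the reel standing on the stand pad at (374,127) and the dropper on the middle pad at (250,142). The jar and tins haven't moved. Next the jar, then the tin.

Run:
```python
from h import *
if pick("jar",(.4445,.075),.036,20) is False: raise SystemExit
place(PAD["pad_holder"],.0395)
im=vision.snapshot("wrist"); mw=marks("jar","wrist"); print("jar wrist",mw)
p=[np.array(m[1][:2]) for m in mw if np.linalg.norm(np.array(m[1][:2])-PAD["pad_holder"])<.02]
if pick("tin",(.441,.277),.028,12,"pics/w2.png") is False: raise SystemExit
vision.snapshot("top"); print("jar top",marks("jar","top"))
vision.snapshot("scene"); print("jar scene",marks("jar","scene")); print(telemetry.current_t())
```

```text
jar est [0.4445 0.075 ] wrist [array([0.4455, 0.0777])]
opening 0.0534496575899276 force 20.000224113464355
lifted 0.05336292461561271
touch True [0.62520641 0.22882736 0.03882132]
jar wrist [(0.59, [0.513, 0.169, 0.001]), (0.55, [0.624, 0.229, 0.004])]
tin est [0.441 0.277] wrist [array([0.4366, 0.2788])]
opening 0.04199538494538504 force 12.000084668397903
lifted 0.041581905877290055
jar top [(0.89, [0.622, 0.227, 0.005]), (0.85, [0.272, 0.216, 0.0]), (0.7, [0.513, 0.168, -0.0]), (0.6, [0.789, -0.023, 0.002])]
jar scene [(0.91, [0.514, 0.168, 0.002]), (0.83, [0.624, 0.233, 0.002]), (0.43, [0.264, 0.211, -0.002])]
31.65
```

View pics/w2.png

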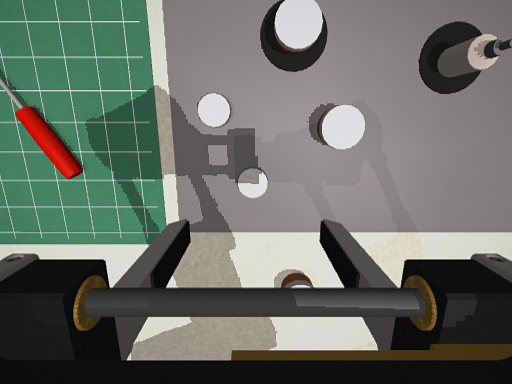

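The wrist view shows the tin at (252,183) between the fingers and the jar on its pad at (298,22). The tin is now held at 42 mm. I'll set it on the jar, which sits at about (0.624, 0.229).

Run:
```python
from h import *
place((.624,.229),.0695,op=.07)
r.move_to([.35,-.05,.3],D)
for c in ["top","scene","wrist"]:
    im=vision.snapshot(c); cv2.imwrite(f"pics/{c}9.png",im[:,:,::-1])
    for t in ["reel","jar","tin","dropper","can"]: print(c,t,marks(t,c))
print(telemetry.current_t())
im=cv2.imread("pics/scene9.png")[90:340,60:400]; cv2.imwrite("pics/s9.png",cv2.resize(im,None,fx=2.2,fy=2.2,interpolation=cv2.INTER_CUBIC))
```

```text
touch True [0.62325561 0.22871065 0.06872093]
top reel [(0.69, [0.622, -0.238, 0.007]), (0.48, [0.625, 0.232, 0.001])]
top jar [(0.81, [0.27, 0.212, -0.001]), (0.78, [0.626, 0.227, 0.002]), (0.78, [0.51, 0.17, -0.002]), (0.38, [0.624, 0.229, 0.043])]
top tin [(0.74, [0.535, 0.328, 0.001]), (0.7, [0.622, 0.228, 0.042]), (0.53, [0.622, -0.238, 0.005])]
top dropper [(0.78, [0.593, 0.028, 0.001])]
top can [(0.96, [0.789, -0.02, 0.002])]
scene reel [(0.91, [0.621, -0.243, 0.004])]
scene jar [(0.64, [0.623, 0.232, 0.002]), (0.64, [0.514, 0.167, 0.005])]
scene tin [(0.72, [0.624, 0.225, 0.043]), (0.61, [0.535, 0.328, -0.004])]
scene dropper [(0.8, [0.594, 0.029, 0.002])]
scene can [(0.65, [0.789, -0.02, 0.003])]
wrist reel []
wrist jar [(0.91, [0.512, 0.168, 0.003]), (0.91, [0.271, 0.211, 0.001])]
wrist tin [(0.95, [0.535, 0.329, -0.002])]
wrist dropper [(0.86, [0.596, 0.027, -0.0])]
wrist can []
37.5083
```

View pics/s9.png

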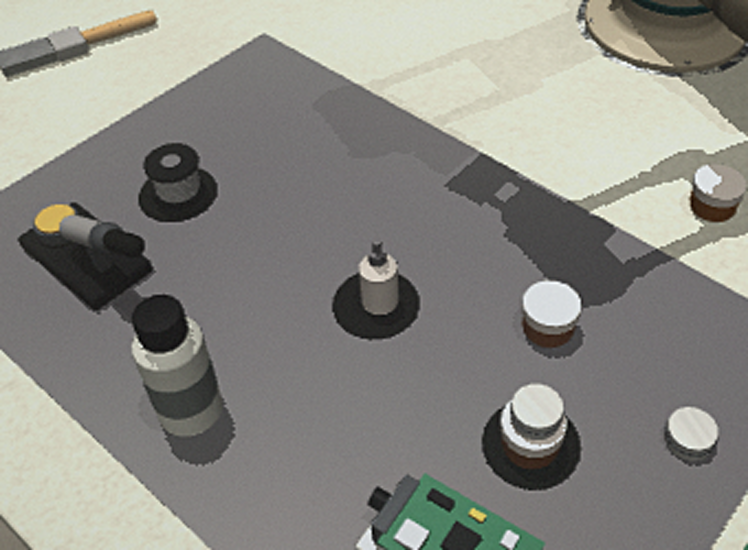

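View pics/top9.png

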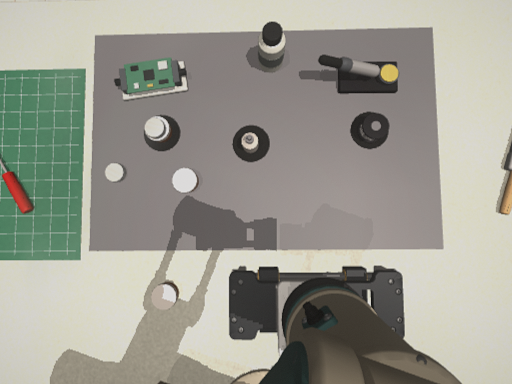

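The scene crop shows the reel upright on its pad at (175,185), the dropper at (378,290), and the jar with the tin centred on it at (535,425). The can is still in its place. The top view agrees, and every offset is 5 mm or less.

```bash
python3 -c "
from h import *
print(r.sign_off(), telemetry.current_t())"
```

```text
the job is handed in; nothing more can be done
the job is handed in; nothing more can be done
```

The job is handed in: the reel, dropper and jar stand upright on their pads with the tin on the jar's lid, all within about 5 mm of centre by the final camera readings. The can was not moved, and the robot's clock read about 37.5 s of the 102 s allowed just before hand-in; the verdict itself was not shown.

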